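# Pack the router's spindle kit in two layers

### The arm

A 6-joint arm with a two-finger parallel gripper is mounted at the origin on the work surface. World frame = base frame: x ahead of the robot, y to its left, z up, the work surface at z = 0. Lengths are in mm, angles in degrees, forces in N, time in s.
With the tool pointing down it reaches from about 350 to 850 mm from the base axis. Payload 8.1 kg.
Tool frame: the origin (TCP) lies at the very end of the fingers, on their centre line; the grasp point (between the pads) lies 19 mm behind it (r.grip_depth is the distance from the TCP to the grasp point, in mm); z points along the fingers, y is the direction in which the jaws open and shut (so a half turn about z gives the same grasp; the last joint's range is limited). The gripper opens to 85 mm and grips with 20 to 120 N. Pads are 22 mm wide; open, the fingers measure 114 mm over their backs; the gripper's body (76 mm by 85 mm) begins 54 mm behind the grasp point. The pads swing forward as they close: fully open they stand 13 mm farther back than shut.
Start: joints at [58.992, 7.471, 85.268, -0, 87.261, -4.893], TCP at [264.089, 538.76, 231.292] pointing down, gripper open.
Joint ranges: [-169.43, 169.43], [-51.17, 129.36], [1.28, 143.12], [-76.62, 256.62], [0, 156.53], [-152.29, 152.29]. Speed limits (degrees/s): [136.94, 136.94, 159.86, 180, 180, 180].

### API

Orientations are given as [roll, pitch, yaw] about the fixed x, y, z axes, in that order (R = Rz(yaw) Ry(pitch) Rx(roll)).
In Python, from bench import status, viewer, hand_in, r gives the robot as it stands.
- The arm moves only by the shell command python3 -m crank 'ROWS' [OPENING] [FORCE]. ROWS is a JSON object of lists of equal length, an entry for each row: "slide": the shift along the tool's x, y, z in m, a list of three; "twist": the turn about the tool's z in rad. A call has 1 to 8 rows; each row shifts and turns the commanded pose from where the row before left it, along the tool's axes as they then stand; what a row does not reach is not made up. A row lasts 1/10 s, in which the tool goes at most 50 mm and 8.59 degrees, less where a joint would pass 70% of its speed; a pose out of reach is approached as far as the arm can. A call with a gripper value outside its range is refused whole. OPENING is the closure, from 0 (fully open) to 1 (shut), set as the call begins (- or left out, the last holds). The fingers move at their own pace and stop on an object; FORCE is the grip in N (left out, the last holds). Time passes only in rows, so rows that do not move let the fingers close. It gives the time, the measured TCP pose, the force and the opening at its end, in the units of the state.
- status.sense(): the state, without advancing time (a new reading comes with each control period).
- viewer.snapshot(name): name is "scene" or "top" or "wrist"; returns a dict with "img" (384x512x3 uint8, red, green, blue), "fx", "fy", "cx", "cy" (pixels), "R" (3x3) and "t" (3): a world point X has camera coordinates R X + t; the wrist camera has in their place "hand_eye" (4x4, takes a point from camera to tool coordinates, whose origin is the TCP and whose axes are the flange's). Camera axes: x right, y down, z forward; pixel columns grow to the right and rows downward; lengths in mm; the calibration is good to about 2 mm. The wrist camera is an equidistant fisheye: a pixel r from the principal point sees the ray r / f radians off the axis. A picture is of the moment at which its call begins: read the wrist's pose just before it. There is no depth.
- hand_in(): hands the job in, once; it reports no verdict.
The state is a dict: "time": time; "joint_pos": joint angles; "qd": joint speeds; "joint_efforts": joint torques, N m; "tool_pos": TCP position; "tcp_rot": TCP orientation; "ft_force": force on the tool from outside, world axes, zero at the start; "wrist_torque": the same for the moment, N m; "finger_gap": finger opening in mm.
Only numpy, scipy, OpenCV 4.12 (cv2) and the standard library are available. Lean on these libraries where they do the work, as an engineer would, in place of code of your own. Each camera call takes 0.05 s, during which the arm holds its last target.

### The job

Pack the router's spare-parts tray: first stand the black collet chuck upright in the square blue nest on the tray's floor and let go of it, then lay the long clamp bar with the red knob, knob up, across the two blue saddles so that it bridges over the chuck, centred end to end. Set both down rather than dropping them; the brass chuck and the short bar with the yellow knob are not part of this kit.

Things in the scene. Friction and masses are not known exactly. Their poses are not given: they have to be found in the camera images.
- tray: Grey open tray fixed to the bench, 210 x 150 mm, walls 20 mm high. Origin: centre of its underside at bench level; x along its long side. At x = +60 and -60 mm stand two blue saddles, 18 mm thick along x, 60 mm wide along y; their seats are 56 mm above the bench and 46 mm wide between cheeks whose tops are 68 mm above the bench.
- tray_nest (a point): Centre of the square blue nest, at the tray's centre on its floor, 5 mm above the bench; axes as the tray's. The nest is 54 x 54 mm inside, made of four ribs 6 mm thick and 8 mm high (tops 13 mm above the bench).
- chuck: Black collet chuck standing upright, 44 mm tall: a 36 mm diameter collar up to 14 mm, tapering to a 26 mm diameter cylinder from 18 mm to the top, small steel disc on top. About 0.18 kg. Origin: centre of its underside, z up its axis. The similar brass chuck nearby (36 mm tall) is not wanted.
- clamp_bar: Aluminium clamp bar lying flat, 160 x 26 x 8 mm, red wing knob on its middle: a block 40 mm along the bar, 18 mm across, from 16 to 48 mm above the bar's underside, on a 14 mm stud. About 0.12 kg. Origin: centre of the bar's underside; x along the bar, z up through the knob. The shorter bar (110 mm) with a yellow knob is not wanted.
Things that resemble listed ones, but are neither listed nor needed, are in the scene too. What is shaped like the chuck but turquoise is not meant.

How it is judged:
By the outcome, as a careful person would: the job done as asked, in the order asked, and still so for the second after the job is handed in, with the robot touching nothing.
It also fails if it takes over 54 s, if anything falls off the work surface, if the arm or the gripper's body presses on something with over 40 N, if the wrist force passes 120 N, or if a joint passes its speed limit or range.

## Working session

There is one attempt and no reset: what is moved stays moved. The work goes in short steps, Python scripts to look and compute and a shell command to move; the robot and the scene stay as the last step left them, time stands still between calls to the robot, and variables do not carry over. Pictures are saved under pics/ and viewed, and the job is handed in when it is done.

```bash
ls; mkdir -p pics
python3 - <<'E'
from bench import status, viewer, r
import cv2,json,numpy as np,pickle
print(status.sense()); print(r.grip_depth)
for n in ["scene","top","wrist"]:
    s=viewer.snapshot(n); cv2.imwrite(f"pics/{n}0.png",s["img"][:,:,::-1]); pickle.dump(s,open(f"pics/{n}0.pkl","wb"))
    print(n,{k:(np.round(v,3).tolist() if k!="img" else 0) for k,v in s.items()})
E
```

```text
pics
{'time': 0.0, 'joint_pos': array([ 5.89908543e+01,  7.51499764e+00,  8.53277095e+01, -2.60235194e-04,
        8.72600558e+01, -4.89398511e+00]), 'qd': array([-0.00199893, -0.00637975, -0.09601734, -0.06479665, -0.06201037,
       -0.01256141]), 'joint_efforts': array([-6.10980387e-04, -5.69402218e+01, -5.00549912e+01, -2.76576366e-04,
        1.49273558e-02, -4.01182865e-05]), 'tool_pos': array([263.8237249 , 538.29821172, 230.26060768]), 'tcp_rot': array([-1.79897589e+02, -8.50797796e-03,  1.53884844e+02]), 'ft_force': array([-0.01519481,  0.17306626, -0.56476673]), 'wrist_torque': array([-0.05251157,  0.00292094,  0.00422649]), 'finger_gap': 85.31251920812848}
18.700000000000003
scene {'img': 0, 'fx': 348.378, 'fy': 348.378, 'cx': 253.211, 'cy': 193.913, 'R': [[-0.671, 0.742, 0.013], [0.612, 0.563, -0.556], [-0.42, -0.364, -0.831]], 't': [383.351, -282.928, 1086.452]}
top {'img': 0, 'fx': 357.323, 'fy': 357.323, 'cx': 258.207, 'cy': 191.082, 'R': [[0.008, -0.999, 0.032], [-0.995, -0.012, -0.102], [0.102, -0.031, -0.994]], 't': [-50.671, 571.879, 957.646]}
wrist {'img': 0, 'fx': 297.319, 'fy': 297.319, 'cx': 253.903, 'cy': 194.566, 'hand_eye': [[-0.0, -0.966, -0.26, 65.487], [1.0, -0.0, -0.001, -0.159], [0.001, -0.26, 0.966, -142.795], [0.0, 0.0, 0.0, 1.0]]}
```

View pics/scene0.png

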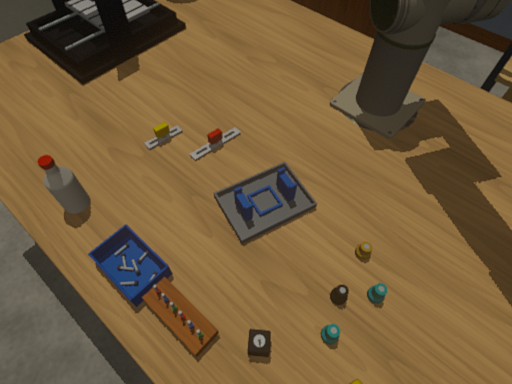

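View pics/top0.png

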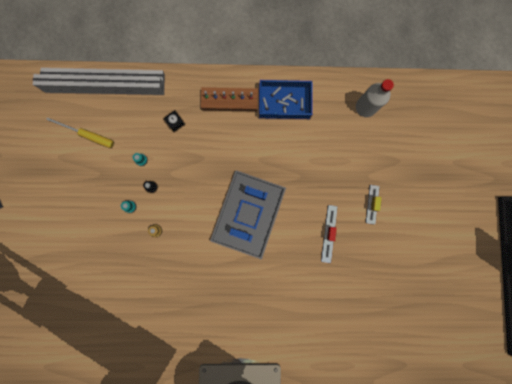

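View pics/wrist0.png

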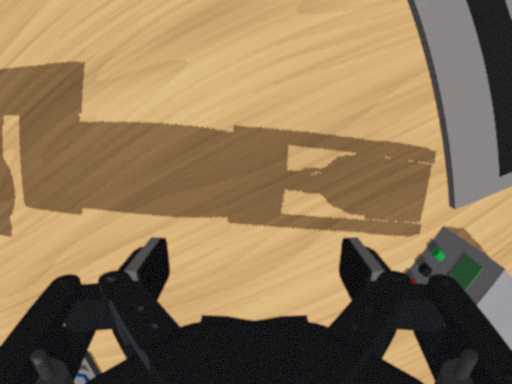

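```bash
cat > h.py <<'E'
import numpy as np,cv2,pickle
from scipy.spatial.transform import Rotation as Ro
def load(n): return pickle.load(open(f"pics/{n}.pkl","rb"))
def ray(s,u,v):
    d=s["R"].T@np.array([(u-s["cx"])/s["fx"],(v-s["cy"])/s["fy"],1]); return -s["R"].T@s["t"],d
def onz(s,u,v,z):
    c,d=ray(s,u,v); return c+d*(z-c[2])/d[2]
def proj(s,X):
    p=s["R"]@np.array(X,float)+s["t"]; return s["fx"]*p[0]/p[2]+s["cx"],s["fy"]*p[1]/p[2]+s["cy"]
def tri(s1,p1,s2,p2):
    A=np.zeros((3,3));b=np.zeros(3)
    for s,p in((s1,p1),(s2,p2)):
        c,d=ray(s,*p);d/=np.linalg.norm(d);P=np.eye(3)-np.outer(d,d);A+=P;b+=P@c
    return np.linalg.solve(A,b)
def wray(s,pose,u,v):  # pose=(tool_pos,tcp_rot)
    x,y=(u-s["cx"])/s["fx"],(v-s["cy"])/s["fy"];th=np.hypot(x,y)
    d=np.array([x/th*np.sin(th),y/th*np.sin(th),np.cos(th)]) if th>0 else np.array([0,0,1.])
    T=np.array(s["hand_eye"]);Rw=Ro.from_euler('xyz',pose[1],degrees=True).as_matrix()
    return Rw@T[:3,3]+pose[0],Rw@T[:3,:3]@d
def wz(s,pose,u,v,z):
    c,d=wray(s,pose,u,v);return c+d*(z-c[2])/d[2]
E
python3 - <<'E'
from h import *
t=load("top0");s=load("scene0")
a=t["img"][145:245,110:190,::-1];b=s["img"][235:345,315:400,::-1]
cv2.imwrite("pics/crop1.png",np.hstack([cv2.resize(a,(400,500),interpolation=2),cv2.resize(b,(386,500),interpolation=2)]))
c=t["img"][165:270,200:390,::-1]
cv2.imwrite("pics/crop2.png",cv2.resize(c,None,fx=4.2,fy=4.2,interpolation=2))
for n,q in(("top",t),("scene",s)):
    hsv=cv2.cvtColor(q["img"],cv2.COLOR_RGB2HSV)
    for nm,lo,hi in(("red",(0,160,90),(6,255,255)),("yel",(24,150,90),(34,255,255)),("blue",(105,140,60),(125,255,255)),("black",(0,0,0),(180,255,45)),("teal",(85,100,60),(97,255,255)),("grey",(90,0,150),(130,50,255))):
        m=cv2.inRange(hsv,lo,hi);k,l,st,ce=cv2.connectedComponentsWithStats(m)
        print(n,nm,[(st[i,:5].tolist(),ce[i].round(1).tolist()) for i in range(1,k) if st[i,4]>15][:8])
E
```

```text
top red [([382, 79, 12, 12, 96], [387.4, 84.4]), ([329, 228, 7, 13, 76], [332.1, 233.7])]
top yel [([78, 130, 34, 17, 164], [95.0, 137.6]), ([374, 197, 7, 14, 85], [376.9, 203.1])]
top blue [([260, 81, 51, 35, 1242], [284.1, 99.2]), ([245, 187, 22, 12, 140], [255.2, 192.7]), ([234, 201, 14, 21, 34], [239.0, 209.4]), ([257, 206, 5, 13, 19], [259.4, 210.7]), ([230, 229, 22, 12, 131], [240.3, 234.2])]
top black [([165, 111, 19, 20, 136], [174.5, 122.2]), ([146, 182, 11, 10, 66], [151.9, 186.9]), ([498, 197, 14, 158, 1498], [506.3, 262.1]), ([230, 381, 20, 3, 43], [239.6, 382.3])]
top teal [([133, 154, 14, 11, 89], [140.5, 159.3]), ([121, 201, 15, 11, 98], [128.7, 206.1])]
top grey [([322, 245, 9, 17, 61], [325.8, 255.9])]
scene red [([208, 129, 13, 9, 55], [214.1, 133.1]), ([38, 156, 14, 10, 108], [44.2, 160.3])]
scene yel [([154, 122, 14, 10, 73], [160.2, 126.5]), ([351, 380, 11, 4, 30], [356.2, 381.9])]
scene blue [([280, 173, 16, 14, 94], [286.7, 180.1]), ([237, 186, 45, 29, 278], [256.3, 200.2]), ([89, 225, 79, 76, 1724], [129.9, 268.1])]
scene black [([25, 0, 160, 84, 7058], [99.7, 36.5]), ([137, 0, 20, 7, 79], [146.9, 2.1]), ([343, 0, 5, 11, 23], [345.0, 4.0]), ([363, 0, 72, 105, 2360], [390.1, 37.1]), ([440, 0, 72, 92, 1603], [482.0, 35.1]), ([364, 26, 5, 9, 16], [366.8, 30.7]), ([394, 57, 13, 6, 23], [399.8, 59.2]), ([405, 120, 8, 6, 23], [408.4, 122.7])]
scene teal [([375, 284, 12, 11, 49], [380.4, 289.2]), ([327, 325, 12, 12, 70], [332.7, 330.6])]
scene grey []
```

View pics/crop1.png

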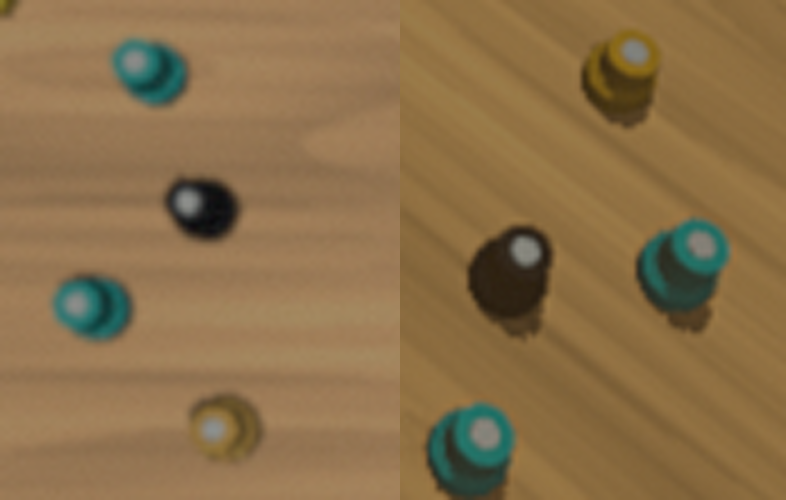

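View pics/crop2.png

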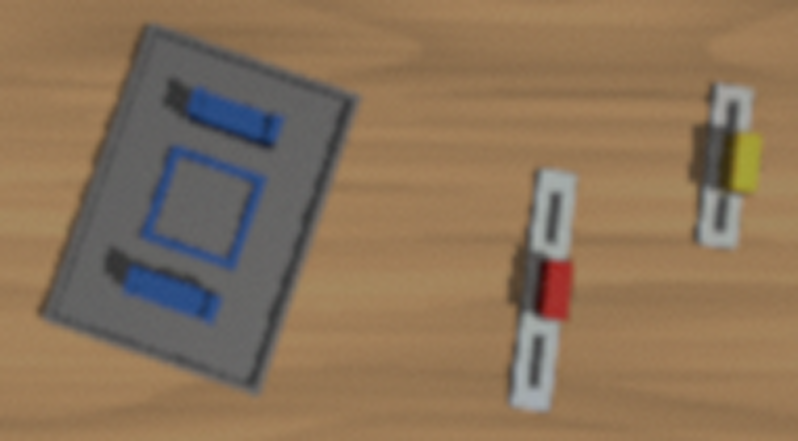

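Run:
```python
from h import *
t=load("top0");s=load("scene0")
C=lambda u,v:(u/4.2+200-.4,v/4.2+165-.4)
c1=(187/5+110-.4,203/5+145-.4);c2=((526-400)*85/386+315-.4,250*110/500+235-.4)
X=tri(t,c1,s,c2);print("chuck top tri",X,"onz44 top",onz(t,*c1,44),"scene",onz(s,*c2,44)); 
# tray corners outer at z=20
P=[onz(t,*C(*p),20) for p in((147,25),(357,97),(258,391),(40,316))]
P=np.array(P);print(P.round(1),P.mean(0));
for i in range(4): print(np.linalg.norm(P[i]-P[(i+1)%4]))
d=(P[0]+P[1]-P[2]-P[3]);print("yaw tray",np.degrees(np.arctan2(d[1],d[0])))
# nest outer at z=13 : 66 mm
N=np.array([onz(t,*C(*p),13) for p in((174,146),(266,176),(233,270),(140,240))]);print("nest",N.mean(0),[np.linalg.norm(N[i]-N[(i+1)%4]).round(1) for i in range(4)])
B=np.array([onz(t,*C(*p),8) for p in((537,169),(577,171),(550,410),(510,407))]);print("bar",B.mean(0),[np.linalg.norm(B[i]-B[(i+1)%4]).round(1) for i in range(4)])
d=(B[0]+B[1]-B[2]-B[3]);print("yaw",np.degrees(np.arctan2(d[1],d[0])))
print("knob top", onz(t,332.1,233.7,40))
for nm,p in(("saddleA",(255.2,192.7)),("B",(240.3,234.2))): print(nm,onz(t,*p,60))
```

```text
chuck top tri [583.85483301 256.83107464  41.01977498] onz44 top [583.40831463 256.20478124  44.        ] scene [585.26644315 256.69708425  44.        ]
[[ 630.4   21.4   20. ]
 [ 583.8 -119.2   20. ]
 [ 390.   -54.5   20. ]
 [ 437.5   88.2   20. ]] [510.4086469  -16.02838162  20.        ]
148.09853249620838
204.28046232348746
150.45819508278677
204.23065825835562
yaw tray -18.77220431891352
nest [509.23867654 -17.5600149   13.        ] [np.float64(64.5), np.float64(66.1), np.float64(64.7), np.float64(66.3)]
bar [ 457.87473866 -245.7256738     8.        ] [np.float64(27.2), np.float64(160.3), np.float64(26.7), np.float64(159.5)]
yaw -7.214182335872827
knob top [ 457.11558284 -246.743066     40.        ]
saddleA [564.82599144 -36.02965189  60.        ]
B [454.19833447   2.33748493  60.        ]
```

Chuck candidates in the top view: black (151,187), turquoise (139,158) and (128,206), brass (155,230), black dial box (174,121). I choose the black one at (151,187); the crop shows a collar, a cylinder and a steel disc. For the bar, red knob (332,234) measures 160x27 mm and is the one I want; the yellow one at (374,204) is short.

```bash
python3 -m crank '{"slide":[[0,0,0],[-0.02,-0.008,0],[-0.037,-0.0155,0],[-0.037,-0.0155,0],[-0.037,-0.0155,0],[-0.037,-0.0155,0],[-0.037,-0.0155,0],[-0.037,-0.0155,0]],"twist":[-0.127,0,0,0,0,0,0,0]}' 0
```

```text
time: 0.95
tool_pos: [461.4, 363.7, 231.0]
tcp_rot: [-180.0, -0.0, 161.2]
ft_force: [1.2, 0.5, 0.1]
finger_gap: 85.6
```

```bash
python3 -m crank '{"slide":[[-0.037,-0.0155,0],[-0.037,-0.0155,0],[-0.037,-0.0155,0],[0,0,0]],"twist":[0,0,0,0]}'
```

```text
time: 1.35
tool_pos: [553.4, 281.2, 230.6]
tcp_rot: [-179.9, 0.0, 160.9]
ft_force: [-0.5, 1.0, -0.5]
finger_gap: 85.8
```

```bash
cat >> h.py <<'E'
def snapw(name):
    from bench import status,viewer
    q=status.sense();s=viewer.snapshot("wrist");s["pose"]=(q["tool_pos"],q["tcp_rot"])
    pickle.dump(s,open(f"pics/{name}.pkl","wb"));cv2.imwrite(f"pics/{name}.png",s["img"][:,:,::-1]);print(q["time"],q["tool_pos"].round(1),q["tcp_rot"].round(2),q["ft_force"].round(1),q["finger_gap"]);return s
def tooldelta(pos,rot,target):
    return Ro.from_euler('xyz',rot,degrees=True).as_matrix().T@(np.array(target)-pos)
E
python3 -c "
from h import *
snapw('w1')"
```

```text
1.35 [553.4 281.2 230.6] [-1.7991e+02  5.0000e-02  1.6089e+02] [-0.5  1.  -0.5] 85.75524933919715
```

View pics/w1.png

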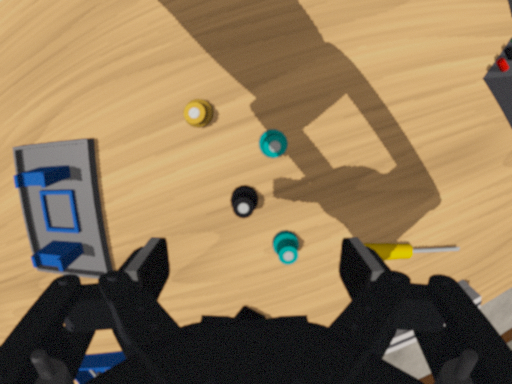

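Run:
```python
from h import *
s=load('w1')
g=cv2.cvtColor(s["img"],cv2.COLOR_RGB2GRAY)
m=np.zeros_like(g);m[200:216,235:252]=(g[200:216,235:252]>120);v,u=np.nonzero(m);print(u.mean(),v.mean(),len(u))
X=wz(s,s["pose"],u.mean(),v.mean(),44);print(X)
# collar base outline: black blob
b=(g[180:225,225:265]<50).astype(np.uint8);vv,uu=np.nonzero(b);print("blob c",uu.mean()+225,vv.mean()+180, wz(s,s["pose"],uu.mean()+225,vv.mean()+180,22))
print(tooldelta(*s["pose"],[584,256.5,110]))
print("nest w",wz(s,s["pose"],59.5,210,13))
```

```text
242.9591836734694 208.0 98
[586.30520021 255.56239773  44.        ]
blob c 244.56444444444443 198.23777777777778 [581.43652531 258.52350956  22.        ]
[-36.86780265 -13.13401085 120.61445869]
nest w [510.28451655 -13.37282997  13.        ]
```

```bash
python3 -m crank '{"slide":[[-0.019,-0.0068,0.01],[-0.019,-0.0068,0.03],[0,0,0.035],[0,0,0.035],[0,0,0.01],[0,0,0]],"twist":[0,0,0,0,0,0]}'; python3 -c "
from h import *
snapw('w2')"
```

```text
time: 2.0
tool_pos: [580.1, 259.9, 108.7]
tcp_rot: [-179.8, -0.2, 161.2]
ft_force: [0.2, -0.6, -0.0]
finger_gap: 85.3
2.0 [580.1 259.9 108.7] [-179.82   -0.22  161.22] [ 0.2 -0.6 -0. ] 85.32483480156397
```

View pics/w2.png

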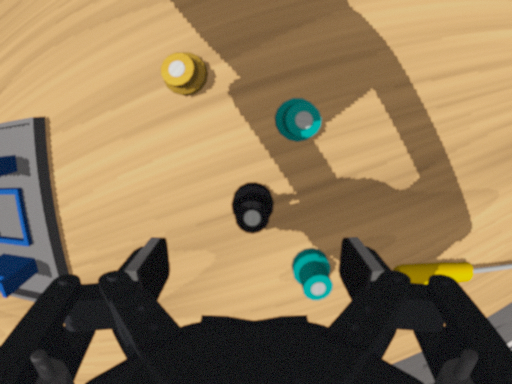

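Run:
```python
from h import *
s=load('w2')
hsv=cv2.cvtColor(s["img"],cv2.COLOR_RGB2HSV)
m=np.zeros(hsv.shape[:2],np.uint8);m[207:226,240:264]=cv2.inRange(hsv,(0,0,85),(180,80,255))[207:226,240:264];v,u=np.nonzero(m);print(u.mean(),v.mean(),len(u))
X=wz(s,s["pose"],u.mean(),v.mean(),44);print("chuck",X,tooldelta(*s["pose"],[X[0],X[1],60]))
for p in((318,288),(303,119)):
    Y=wz(s,s["pose"],*p,44);d=Ro.from_euler('xyz',s["pose"][1],degrees=True).as_matrix().T@(Y-X);print("teal",Y,d)
```

```text
251.7035175879397 217.6281407035176 199
chuck [586.71069103 255.38215308  44.        ] [-7.92630297 -2.00316549 48.71557744]
teal [663.82122212 287.18770141  44.        ] [-62.76166273  54.94023709  -0.41346078]
teal [529.95054769 312.59133993  44.        ] [72.15793015 35.88604512  0.17266835]
```

```bash
python3 -m crank '{"slide":[[-0.0075,-0.002,0],[0,0,0.03],[0,0,0.03],[0,0,0.01],[0,0,0]],"twist":[0,0,0,0,0]}'
```

```text
time: 2.55
tool_pos: [588.3, 255.4, 40.9]
tcp_rot: [-179.9, -0.1, 161.2]
ft_force: [0.2, 1.0, 0.4]
finger_gap: 85.4
```

```bash
python3 -c "
from h import *
snapw('w3')"
```

```text
2.55 [588.3 255.4  40.9] [-1.7994e+02 -6.0000e-02  1.6116e+02] [0.2 1.  0.4] 85.41215916682204
```

View pics/w3.png

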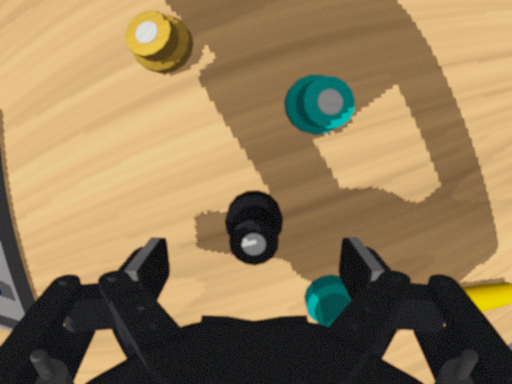

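Run:
```python
from h import *
s=load('w3')
X=wz(s,s["pose"],254,243.5,44);print("chuck",X,tooldelta(*s["pose"],[X[0],X[1],21]))
```

```text
chuck [586.47816289 255.79429985  44.        ] [ 1.84068327 -0.19828872 19.92213336]
```

```bash
python3 -m crank '{"slide":[[0.001,0,0.008],[0,0,0.011],[0,0,0],[0,0,0],[0,0,0],[0,0,0],[0,0,0],[0,0,0]],"twist":[0,0,0,0,0,0,0,0]}' 0 40
```

```text
time: 3.4
tool_pos: [587.8, 256.1, 22.5]
tcp_rot: [180.0, 0.0, 161.2]
ft_force: [0.5, -0.4, 0.5]
finger_gap: 85.2
```

```bash
python3 -m crank '{"slide":[[0,0,0],[0,0,0],[0,0,0],[0,0,0],[0,0,0],[0,0,0],[0,0,0],[0,0,0]],"twist":[0,0,0,0,0,0,0,0]}' 1 50
```

```text
time: 4.2
tool_pos: [587.8, 256.1, 22.5]
tcp_rot: [180.0, 0.0, 161.2]
ft_force: [0.2, -0.6, 2.2]
finger_gap: 23.4
```

```bash
python3 -c "
from h import *
snapw('w4')"
```

```text
4.2 [587.8 256.1  22.5] [1.7999e+02 2.0000e-02 1.6116e+02] [ 0.2 -0.6  2.2] 23.442636907568723
```

View pics/w4.png

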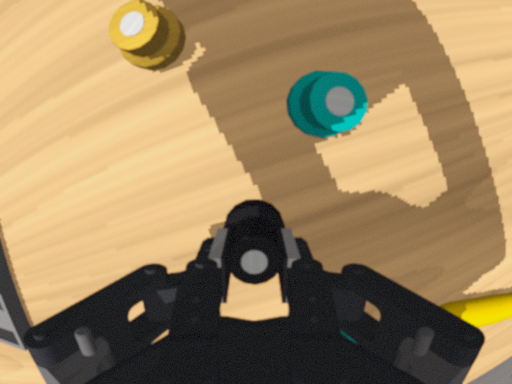

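```bash
python3 -m crank '{"slide":[[0,0,-0.01],[0,0,-0.025],[0,0,-0.035],[0,0,-0.035],[0,0,-0.02],[0,0,0]],"twist":[0,0,0,0,0,0]}'
```

```text
time: 4.85
tool_pos: [590.0, 256.9, 152.2]
tcp_rot: [179.7, 0.3, 161.2]
ft_force: [0.4, 0.5, -1.6]
finger_gap: 23.6
```

```bash
python3 -m crank '{"slide":[[-0.001,-0.02,0],[-0.002,-0.037,0],[-0.002,-0.037,0],[-0.002,-0.037,0],[-0.002,-0.037,0],[-0.002,-0.037,0],[-0.002,-0.037,0],[-0.002,-0.02,0]],"twist":[0,0,0,0,0,0,0,0]}'; python3 -c "
from h import *
snapw('w5')"
```

```text
time: 5.65
tool_pos: [515.0, 1.0, 145.2]
tcp_rot: [-179.9, -0.2, 161.1]
ft_force: [0.7, 0.1, -2.4]
finger_gap: 23.4
5.65 [515.    1.  145.2] [-179.92   -0.18  161.08] [ 0.7  0.1 -2.4] 23.38343867876659
```

View pics/w5.png

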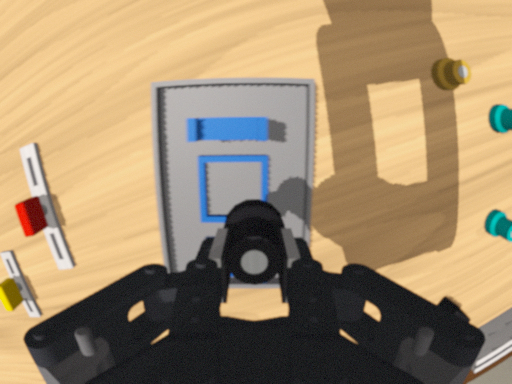

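Run:
```python
from h import *
s=load('w5')
cv2.imwrite("pics/w5c.png",cv2.resize(s["img"][70:290,140:330,::-1],None,fx=2.7,fy=2.7,interpolation=2))
```

```text
(no output)
```

View pics/w5c.png

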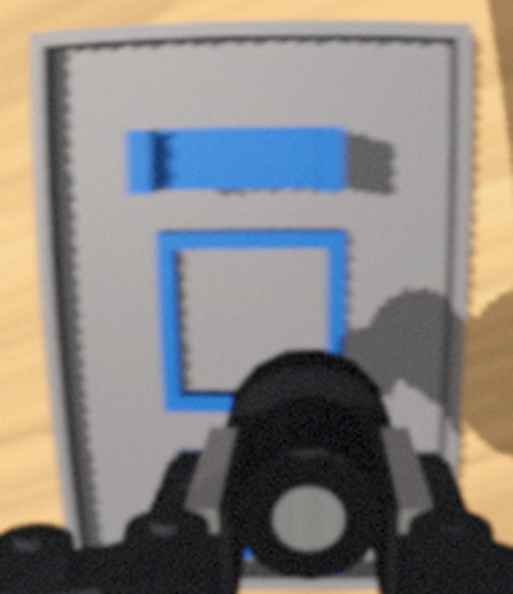

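Run:
```python
from h import *
s=load('w5')
C=lambda u,v:(u/2.7+140-.3,v/2.7+70-.3)
w=lambda u,v,z:wz(s,s["pose"],*C(u,v),z)
TL,TR,BL=w(158,232,13),w(348,232,13),w(165,410,13)
print(TL,TR,BL,np.linalg.norm(TL-TR),np.linalg.norm(TL-BL),"centre",(TR+BL)/2)
d=TR-TL;print("dir y",np.degrees(np.arctan2(d[1],d[0])))
d=TL-BL;print("dir -x",np.degrees(np.arctan2(d[1],d[0])))
c=w(309,518,44+0)
# held chuck disc: top at TCP z + 21.5
D=w(309,518,s["pose"][0][2]+21.5);print("disc",D,D-s["pose"][0])
n=(TR+BL)/2
print("delta for TCP", tooldelta(*s["pose"],[n[0],n[1],40]))
# tray corners TL, TR z=20
a,b=w(32,36,20),w(470,27,20);print(a,b,np.linalg.norm(a-b)); d=b-a;print(np.degrees(np.arctan2(d[1],d[0])))
# saddle B outer y ends, z=68
a,b=w(127,160,68),w(346,158,68);print("saddle",a,b,np.linalg.norm(a-b),(a+b)/2)
```

```text
[469.58434036 -39.44813372  13.        ] [491.4160273   22.96990477  13.        ] [531.63744572 -61.18032406  13.        ] 66.12589571406312 65.74858159041726 centre [511.52673651 -19.10520964  13.        ]
dir y 70.72191565427948
dir -x 160.69876474703545
disc [514.01451322   1.2320792  166.71557968] [-1.01325326  0.22585421 21.5       ]
delta for TCP [ -3.53436828 -20.00471838 105.23480748]
[389.31250134 -56.34107337  20.        ] [437.16683072  84.0118611   20.        ] 148.28682696927956
71.17282574976966
saddle [444.38850629 -28.33149468  68.        ] [464.26107519  28.80361717  68.        ] 60.492478873351885 [4.54324791e+02 2.36061244e-01 6.80000000e+01]
```

```bash
python3 -m crank '{"slide":[[-0.002,-0.01,0],[-0.002,-0.0098,0],[0,0,0.02],[0,0,0.03],[0,0,0.03],[0,0,0.015],[0,0,0],[0,0,0]],"twist":[0,0,0,0,0,0,0,0]}'; python3 -c "
from h import *
snapw('w6')"
```

```text
time: 6.5
tool_pos: [515.0, -16.7, 52.9]
tcp_rot: [180.0, 0.0, 161.2]
ft_force: [0.6, 0.8, -1.7]
finger_gap: 23.4
6.5 [515.  -16.7  52.9] [180.     0.   161.19] [ 0.6  0.8 -1.7] 23.41107201924902
```

View pics/w6.png

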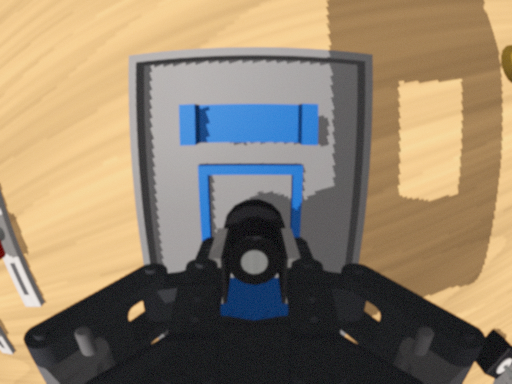

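Run:
```python
from h import *
s=load('w6')
w=lambda u,v,z:wz(s,s["pose"],u,v,z)
a,b=w(199,165,13),w(302.5,165,13);print(a,b,np.linalg.norm(a-b)); m=(a+b)/2
e=np.array([np.cos(np.radians(-18.9)),np.sin(np.radians(-18.9)),0]);print("nest c",m+33*e)
a,b=w(179.5,125,68),w(318.5,125,68);print("saddle",a,b,np.linalg.norm(a-b),(a+b)/2, (a+b)/2+60*e)
print(w(254.5,262.5,52.9+21.5))
for t in ([512.2,-19.2,27.5],): print(tooldelta(*s["pose"],t))
```

```text
[470.05452304 -38.14120132  13.        ] [491.07816524  23.35443755  13.        ] 64.99005409617111
nest c [511.78716098 -18.08265668  13.        ]
saddle [445.35938337 -27.35751757  68.        ] [464.96237938  29.60740508  68.        ] 60.24350475239207 [455.16088137   1.12494375  68.        ] [511.9260029  -18.31010134  68.        ]
[514.40913262 -16.46507783  74.4       ]
[ 1.83295913 -3.28528848 25.36715254]
```

```bash
python3 -m crank '{"slide":[[0.0017,-0.0025,0],[0,0,0.01],[0,0,0.009],[0,0,0.004],[0,0,0.001],[0,0,0],[0,0,0]],"twist":[0,0,0,0,0,0,0]}'
```

```text
time: 7.25
tool_pos: [512.3, -18.6, 28.3]
tcp_rot: [180.0, 0.0, 161.2]
ft_force: [-0.1, -0.0, -1.8]
finger_gap: 23.5
```

```bash
python3 -m crank '{"slide":[[0,0,0.0005],[0,0,0],[0,0,0]],"twist":[0,0,0]}'
```

```text
time: 7.55
tool_pos: [512.3, -18.6, 27.9]
tcp_rot: [180.0, 0.0, 161.2]
ft_force: [-0.4, -0.4, -2.7]
finger_gap: 23.7
```

```bash
python3 -m crank '{"slide":[[0,0,0.0005],[0,0,0],[0,0,0]],"twist":[0,0,0]}'
```

```text
time: 7.85
tool_pos: [512.3, -18.7, 27.5]
tcp_rot: [180.0, 0.0, 161.2]
ft_force: [-0.3, 0.5, -0.3]
finger_gap: 23.6
```

```bash
python3 -m crank '{"slide":[[0,0,0.0003],[0,0,0],[0,0,0]],"twist":[0,0,0]}'
```

```text
time: 8.15
tool_pos: [512.4, -18.7, 27.4]
tcp_rot: [180.0, 0.0, 161.2]
ft_force: [-2.5, -0.4, 5.2]
finger_gap: 23.5
```

```bash
python3 -m crank '{"slide":[[0,0,0],[0,0,0],[0,0,0],[0,0,0],[0,0,0],[0,0,0],[0,0,0],[0,0,0]],"twist":[0,0,0,0,0,0,0,0]}' 0
```

```text
time: 8.95
tool_pos: [512.2, -18.6, 27.0]
tcp_rot: [-180.0, 0.0, 161.2]
ft_force: [-0.3, -0.4, -0.4]
finger_gap: 85.1
```

```bash
python3 -m crank '{"slide":[[0,0,-0.01],[0,0,-0.025],[0,0,-0.04],[0,0,-0.04],[0,0,-0.03],[0.01,0,-0.02],[0.03,0,0],[0,0,0]],"twist":[0,0,0,0,0,0,0,0]}'; python3 -c "
from h import *
snapw('w7')"
```

```text
time: 9.75
tool_pos: [472.7, -4.9, 193.2]
tcp_rot: [180.0, 0.0, 161.2]
ft_force: [-0.1, 0.8, -0.8]
finger_gap: 85.8
9.75 [472.7  -4.9 193.2] [1.7998e+02 3.0000e-02 1.6120e+02] [-0.1  0.8 -0.8] 85.80839332660067
```

View pics/w7.png

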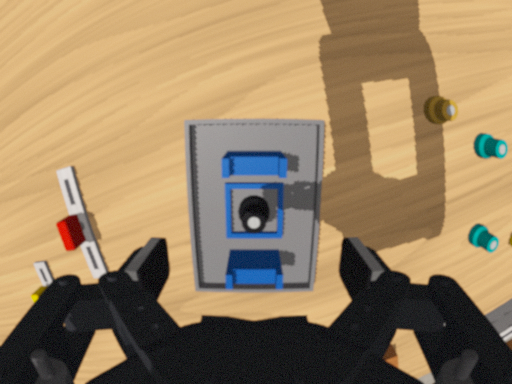

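```bash
python3 -m crank '{"slide":[[0,0,0],[0,0,0],[0.002,-0.03,0],[0.0025,-0.042,0],[0.0025,-0.045,0],[0.0025,-0.045,0],[0.0025,-0.045,0],[0.0025,-0.034,0]],"twist":[-0.101,-0.101,0,0,0,0,0,0]}';python3 -m crank '{"slide":[[0,0,0],[0,0,0]],"twist":[0,0]}'; python3 -c "
from h import *
snapw('w8')"
```

```text
time: 10.6
tool_pos: [429.0, -245.8, 192.3]
tcp_rot: [-180.0, 0.0, 172.7]
ft_force: [0.3, -0.6, -0.2]
finger_gap: 85.6
time: 10.8
tool_pos: [429.4, -243.6, 191.9]
tcp_rot: [180.0, -0.0, 172.6]
ft_force: [-0.0, -0.5, 0.3]
finger_gap: 85.5
10.8 [ 429.4 -243.6  191.9] [ 1.7997e+02 -2.0000e-02  1.7261e+02] [-0.  -0.5  0.3] 85.46089090388251
```

View pics/w8.png

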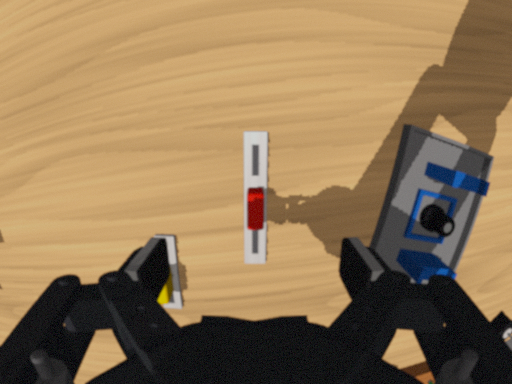

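Run:
```python
from h import *
s=load('w8');hsv=cv2.cvtColor(s["img"],cv2.COLOR_RGB2HSV)
m=cv2.inRange(hsv,(0,0,150),(180,40,255));m[:, :230]=0;m[:,285:]=0;m[:120]=0;m[275:]=0
m=cv2.morphologyEx(m,cv2.MORPH_CLOSE,np.ones((7,7)))
v,u=np.nonzero(m);print(u.min(),u.max(),v.min(),v.max())
for r0 in(136,160,230,258):
    k=np.nonzero(m[r0])[0];print(r0,k.min(),k.max())
f=lambda u,v,z:wz(s,s["pose"],u,v,z)
top=(np.nonzero(m[136])[0].mean(),v.min()-.5);bot=(np.nonzero(m[258])[0].mean(),v.max()+.5)
a,b=f(*top,8),f(*bot,8);print(a,b,np.linalg.norm(a-b),(a+b)/2,np.degrees(np.arctan2(*(b-a)[1::-1])))
red=cv2.inRange(hsv,(0,160,60),(8,255,255));red[:, :230]=0;red[:,285:]=0
v,u=np.nonzero(red);print("knob",u.min(),u.max(),v.min(),v.max())
c=(a+b)/2
p=f((u.min()+u.max())/2,v.max()-0,48);print("knob far edge",p)
for q in((155,235),(176,235),(182,305)):
  y=f(*q,8);print("yel",y,Ro.from_euler('xyz',s["pose"][1],degrees=True).as_matrix().T@(y-c))
print(tooldelta(*s["pose"],[c[0],c[1],60]))
s=load('w7');f=lambda u,v,z:wz(s,s["pose"],u,v,z)
cv2.imwrite("pics/w7c.png",cv2.resize(s["img"][110:300,175:335,::-1],None,fx=3,fy=3,interpolation=2))
```

```text
244 267 131 262
136 244 267
160 244 266
230 244 265
258 245 265
[ 379.80683078 -235.78754413    8.        ] [ 537.70363586 -256.74120326    8.        ] 159.28106254627266 [ 458.75523332 -246.26437369    8.        ] -7.559255475339747
knob 248 263 188 229
knob far edge [ 477.55076471 -248.58666483   48.        ]
yel [ 486.94892537 -374.85483607    8.        ] [-4.45043313e+01 -1.23894108e+02 -7.64376205e-02]
yel [ 489.70611368 -347.54018745    8.        ] [-4.37241866e+01 -9.64517444e+01 -6.28302808e-02]
yel [ 593.44398897 -364.30719743    8.        ] [-1.48757122e+02 -9.97320268e+01 -1.02877643e-01]
[-29.51547028   1.11591528 131.86914798]
```

View pics/w7c.png

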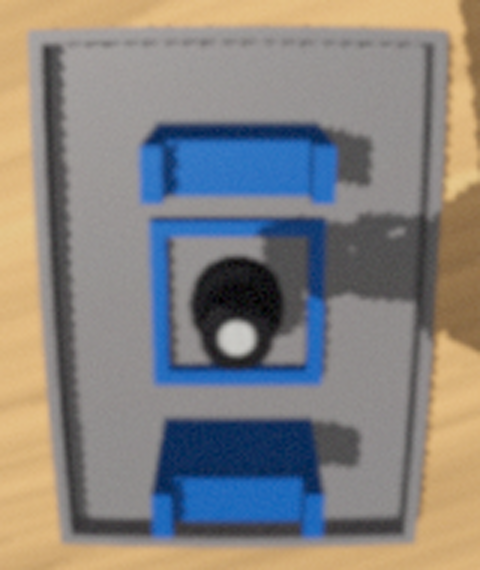

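```bash
python3 - <<'E'
from h import *
s=load('w7')
C=lambda u,v:(u/3+175-.33,v/3+110-.33)
f=lambda u,v,z:wz(s,s["pose"],*C(u,v),z)
def mean(pts,z): return np.mean([f(*p,z) for p in pts],0)
B=mean([(142,143),(336,143),(142,201),(336,201)],68);A=mean([(152,494),(324,494),(152,536),(324,536)],68)
print("B",B,"A",A,np.linalg.norm(A-B),(A+B)/2,np.degrees(np.arctan2(*(A-B)[1::-1])))
print("B thick",np.linalg.norm(f(142,143,68)-f(142,201,68)),"wid",np.linalg.norm(f(142,143,68)-f(336,143,68)))
print("A thick",np.linalg.norm(f(152,494,68)-f(152,536,68)),"wid",np.linalg.norm(f(152,494,68)-f(324,494,68)))
N=mean([(150,219),(325,219),(155,384),(322,384)],13);print("nest",N)
T=mean([(30,32),(448,32),(65,542),(412,542)],20);print("tray",T)
print("chuck disc",f(236,338,49))
E
python3 -m crank '{"slide":[[-0.015,0.0005,0.01],[-0.0145,0.0005,0.03],[0,0,0.04],[0,0,0.035],[0,0,0.015],[0,0,0],[0,0,0]],"twist":[0,0,0,0,0,0,0]}'; python3 -c "
from h import *
snapw('w9')"
```

```text
B [454.36185314   1.43480525  68.        ] A [568.37921119 -37.76122529  68.        ] 120.56652414759311 [511.37053216 -18.16321002  68.        ] -18.971559968643714
B thick 18.023394780303523 wid 58.9252455896818
A thick 17.569354129425893 wid 59.446496715485466
nest [511.5103021  -18.37023603  13.        ]
tray [512.07566523 -18.25519566  20.        ]
chuck disc [511.62184306 -19.13798309  49.        ]
time: 11.55
tool_pos: [459.8, -245.6, 63.4]
tcp_rot: [-180.0, 0.1, 172.8]
ft_force: [0.7, -0.3, 1.3]
finger_gap: 85.1
11.55 [ 459.8 -245.6   63.4] [-1.7997e+02  7.0000e-02  1.7278e+02] [ 0.7 -0.3  1.3] 85.12540862099331
```

View pics/w9.png

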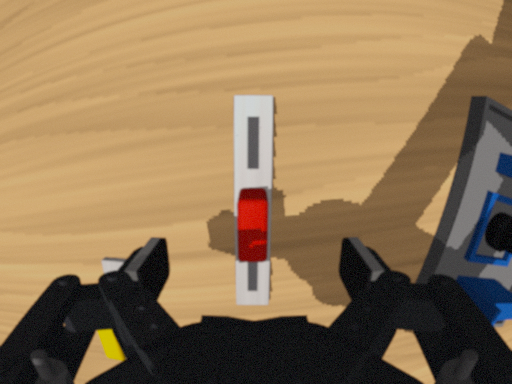

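Run:
```python
from h import *
s=load('w9')
f=lambda u,v,z:wz(s,s["pose"],u,v,z)
a=(f(234,95.5,8)+f(274,96.5,8))/2;b=(f(236.5,304.5,8)+f(269,304.5,8))/2
c=(a+b)/2;print(a,b,np.linalg.norm(a-b),c,np.degrees(np.arctan2(*(b-a)[1::-1])))
print(tooldelta(*s["pose"],[c[0],c[1],15]))
k=[f(239,224,48),f(268,224,48)];print(k,np.linalg.norm(k[0]-k[1]))
```

```text
[ 381.19056494 -235.89564028    8.        ] [ 538.96034076 -256.95738136    8.        ] 159.1694037840879 [ 460.07545285 -246.42651082    8.        ] -7.603838697549858
[-0.30267629 -0.75844071 48.38102788]
[array([ 453.09969708, -253.57638399,   48.        ]), array([ 455.16671156, -237.2252802 ,   48.        ])] 16.48123612244236
```

Centred within 1 mm. Descend and grip.

```bash
python3 -m crank '{"slide":[[0,-0.0007,0.01],[0,0,0.02],[0,0,0.015],[0,0,0.003],[0,0,0],[0,0,0]],"twist":[0.006,0,0,0,0,0]}'; python3 -m crank '{"slide":[[0,0,0],[0,0,0],[0,0,0],[0,0,0],[0,0,0],[0,0,0],[0,0,0],[0,0,0]],"twist":[0,0,0,0,0,0,0,0]}' 1 50;  python3 -c "
from h import *
snapw('w10')"
```

```text
time: 12.2
tool_pos: [459.2, -246.7, 14.7]
tcp_rot: [-180.0, 0.0, 172.4]
ft_force: [-0.7, 0.2, 0.5]
finger_gap: 85.5
time: 13.0
tool_pos: [459.0, -246.5, 14.3]
tcp_rot: [-180.0, 0.0, 172.4]
ft_force: [-0.3, 0.4, 3.6]
finger_gap: 17.4
13.0 [ 459.  -246.5   14.3] [-1.7999e+02  2.0000e-02  1.7239e+02] [-0.3  0.4  3.6] 17.3820263493095
```

View pics/w10.png

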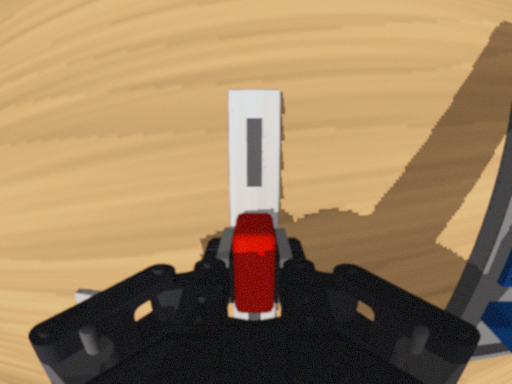

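```bash
python3 - <<'E'
from h import *
s=load('w10')
a=(wz(s,s["pose"],229,90,8)+wz(s,s["pose"],282,90,8))/2
print(a,tooldelta(*s["pose"],a))
E
python3 -m crank '{"slide":[[0,0,-0.008],[0,0,-0.02],[0,0,-0.035],[0,0,-0.035],[0,0,-0.035],[0,0,-0.015],[0,0,0],[0,0,0]],"twist":[0,0,0,0,0,0,0,0]}'; python3 -c "
from h import *
snapw('w11')"
```

```text
[ 380.80527919 -235.50566302    8.        ] [78.9684783   0.55956691  6.22063932]
time: 13.85
tool_pos: [458.2, -245.9, 160.5]
tcp_rot: [180.0, -0.1, 172.4]
ft_force: [0.1, -0.1, -1.8]
finger_gap: 17.3
13.85 [ 458.2 -245.9  160.5] [ 1.7996e+02 -9.0000e-02  1.7239e+02] [ 0.1 -0.1 -1.8] 17.299152694593587
```

View pics/w11.png

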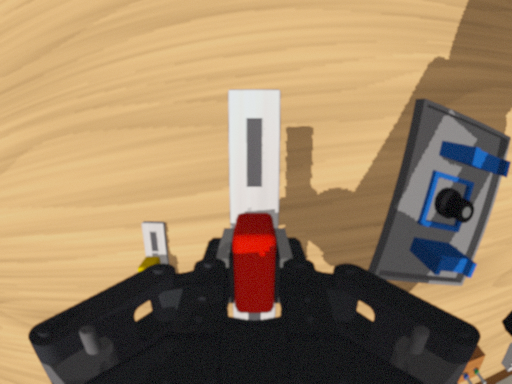

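```bash
python3 -m crank '{"slide":[[0,0,0],[0,0,0],[0.003,0.025,0],[0.0045,0.042,0],[0.005,0.046,0],[0.005,0.046,0],[0.0045,0.042,0],[0.003,0.03,0]],"twist":[0.0995,0.0995,0,0,0,0,0,0]}';python3 -m crank '{"slide":[[0,0,0],[0,0,0],[0,0,0]],"twist":[0,0,0]}'; python3 -c "
from h import *
s=snapw('w12')
print(tooldelta(*s['pose'],[510.5,-18,71.5]))"
```

```text
time: 14.7
tool_pos: [509.0, -17.0, 159.2]
tcp_rot: [-180.0, -0.3, 161.1]
ft_force: [1.3, -0.4, -1.3]
finger_gap: 17.5
time: 15.0
tool_pos: [509.4, -20.5, 160.5]
tcp_rot: [-179.9, -0.1, 161.0]
ft_force: [-0.3, -0.9, -1.6]
finger_gap: 17.4
15.0 [509.4 -20.5 160.5] [-1.7995e+02 -1.4000e-01  1.6096e+02] [-0.3 -0.9 -1.6] 17.422522755937553
[-0.41586617  2.79861453 88.97661227]
```

View pics/w12.png

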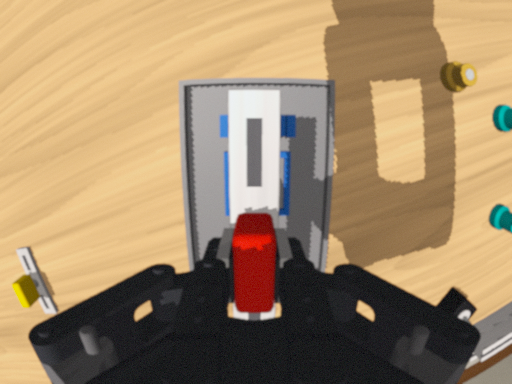

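```bash
python3 -m crank '{"slide":[[-0.0004,0.0028,0],[0,0,0.01],[0,0,0.025],[0,0,0.025],[0,0,0.01],[0,0,0],[0,0,0]],"twist":[0,0,0,0,0,0,0]}'; python3 -c "
from h import *
s=snapw('w13')
print(tooldelta(*s['pose'],[510.5,-18,71.5]))
cv2.imwrite('pics/w13c.png',cv2.resize(s['img'][30:280,120:390,::-1],None,fx=2.4,fy=2.4,interpolation=2))"
```

```text
time: 15.75
tool_pos: [512.0, -17.5, 92.6]
tcp_rot: [180.0, 0.0, 161.0]
ft_force: [0.8, -1.1, -1.1]
finger_gap: 16.8
15.75 [512.  -17.5  92.6] [1.7999e+02 2.0000e-02 1.6097e+02] [ 0.8 -1.1 -1.1] 16.83178767503095
[ 1.28085729 -0.96488256 21.0622    ]
```

View pics/w13c.png

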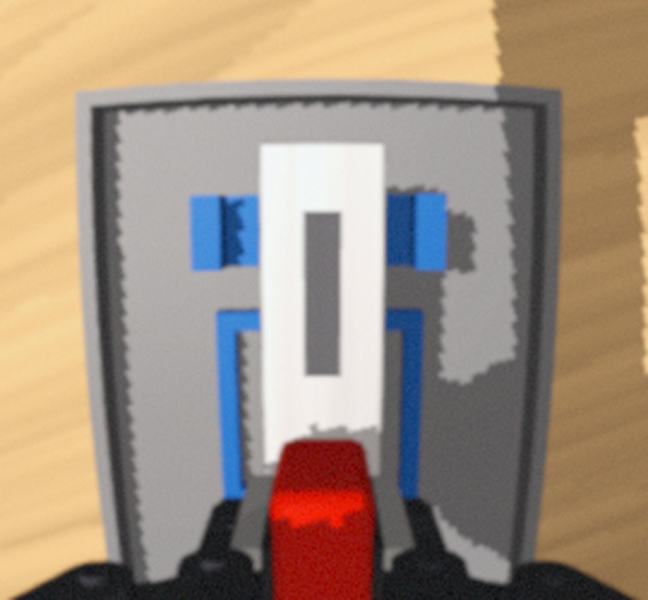

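Run:
```python
from h import *
s=load('w13')
C=lambda u,v:(u/2.4+120-.3,v/2.4+30-.3)
f=lambda u,v,z:tooldelta(*s["pose"],wz(s,s["pose"],*C(u,v),z))
print("bar end",f(260,143,86.3),f(385,143,86.3))
print("saddle",f(190,195,68),f(447,193,68),f(190,270,68),f(447,270,68))
```

```text
bar end [ 79.28377669 -13.02311115   6.22751362] [79.27355229 12.71084366  6.23016717]
saddle [ 69.13643655 -31.17671764  24.52999724] [69.52353022 28.93118524 24.53601904] [ 51.3149234  -31.55028278  24.53759973] [51.25292553 29.27321022 24.54388774]
```

```bash
python3 -m crank '{"slide":[[0.0011,-0.001,0],[0,0,0.008],[0,0,0.008],[0,0,0.004],[0,0,0.001],[0,0,0],[0,0,0]],"twist":[0,0,0,0,0,0,0]}'
```

```text
time: 16.5
tool_pos: [510.3, -17.9, 71.0]
tcp_rot: [-180.0, -0.0, 161.0]
ft_force: [-0.0, 0.9, -1.7]
finger_gap: 17.5
```

```bash
python3 -m crank '{"slide":[[0,0,0.0005],[0,0,0],[0,0,0]],"twist":[0,0,0]}'
```

```text
time: 16.8
tool_pos: [510.3, -17.9, 70.5]
tcp_rot: [-180.0, 0.0, 161.0]
ft_force: [-0.1, 0.1, -1.2]
finger_gap: 17.5
```

```bash
python3 -m crank '{"slide":[[0,0,0.0004],[0,0,0],[0,0,0]],"twist":[0,0,0]}'
```

```text
time: 17.1
tool_pos: [510.4, -17.9, 70.2]
tcp_rot: [180.0, 0.0, 161.0]
ft_force: [-0.2, 0.6, 0.9]
finger_gap: 17.0
```

```bash
python3 -m crank '{"slide":[[0,0,0.0003],[0,0,0],[0,0,0]],"twist":[0,0,0]}'
```

```text
time: 17.4
tool_pos: [510.4, -17.9, 70.2]
tcp_rot: [180.0, 0.0, 161.0]
ft_force: [-4.4, 0.7, 5.7]
finger_gap: 17.5
```

```bash
python3 -m crank '{"slide":[[0,0,0],[0,0,0],[0,0,0],[0,0,0],[0,0,0],[0,0,0],[0,0,0],[0,0,0]],"twist":[0,0,0,0,0,0,0,0]}' 0; python3 -m crank '{"slide":[[0,0,-0.008],[0,0,-0.02],[0,0,-0.035],[0,0,-0.04],[0,0,-0.03],[0.02,0,-0.01],[0.03,0,0],[0,0,0]],"twist":[0,0,0,0,0,0,0,0]}'
python3 - <<'E'
from h import *
s=snapw('w14')
cv2.imwrite('pics/w14c.png',cv2.resize(s['img'][100:310,150:350,::-1],None,fx=2.8,fy=2.8,interpolation=2))
from bench import viewer
for n in("scene","top"):
    q=viewer.snapshot(n);pickle.dump(q,open(f"pics/{n}2.pkl","wb"));cv2.imwrite(f"pics/{n}2.png",q["img"][:,:,::-1])
q=load("scene2")["img"][140:250,190:340,::-1];cv2.imwrite("pics/sc2.png",cv2.resize(q,None,fx=5,fy=5,interpolation=2))
E
```

```text
time: 18.2
tool_pos: [510.3, -17.9, 69.8]
tcp_rot: [-180.0, 0.0, 161.0]
ft_force: [-0.2, -0.1, -0.6]
finger_gap: 85.4
time: 19.0
tool_pos: [461.2, -0.8, 213.7]
tcp_rot: [180.0, 0.0, 161.0]
ft_force: [0.8, 0.5, -0.0]
finger_gap: 85.1
19.0 [461.2  -0.8 213.7] [1.7998e+02 1.0000e-02 1.6103e+02] [ 0.8  0.5 -0. ] 85.12045129677641
```

View pics/w14c.png

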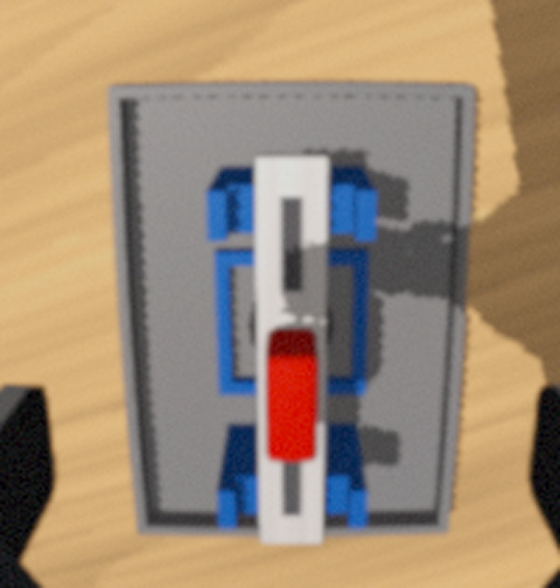

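View pics/sc2.png

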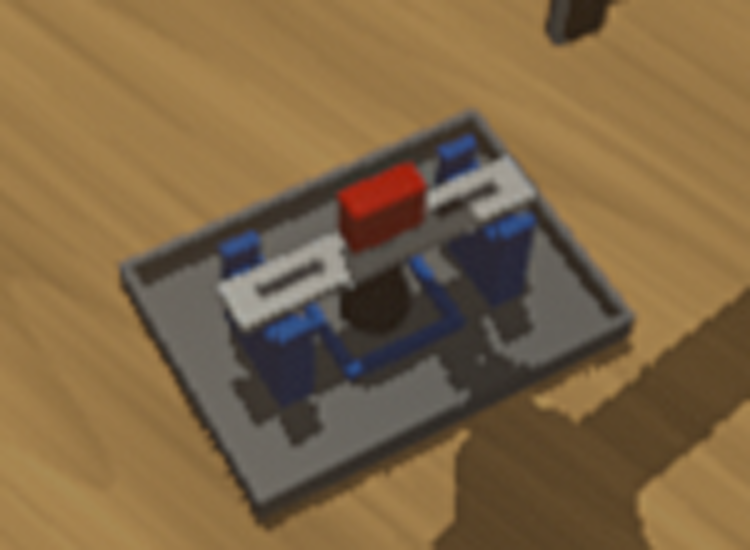

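Run:
```python
from h import *
s=load('w14')
C=lambda u,v:(u/2.8+150-.3,v/2.8+100-.3)
f=lambda u,v,z:wz(s,s["pose"],*C(u,v),z)
m=lambda P,z:np.mean([f(*p,z) for p in P],0)
a,b=m([(254,157),(329,157)],64),m([(261,542),(323,542)],64)
c=(a+b)/2;print("bar",c,np.linalg.norm(a-b),np.degrees(np.arctan2(*(b-a)[1::-1])))
B=m([(208,182),(377,182),(208,239),(377,239)],68);A=m([(219,478),(367,478),(219,524),(367,524)],68);t=(A+B)/2
print("tray",t,np.linalg.norm(A-B),np.degrees(np.arctan2(*(A-B)[1::-1])))
y=np.radians(-19);d=(c-t)[:2];print("off along/across",d@[np.cos(y),np.sin(y)],d@[-np.sin(y),np.cos(y)])
```

```text
bar [511.19334278 -18.34152112  64.        ] 159.06817227696746 -18.930479787990517
tray [509.51712653 -17.36342823  68.        ] 118.15204460517509 -18.884930095387247
off along/across 1.9033294924714288 -0.37908235947507113
```

```bash
python3 -c "
from bench import hand_in,status
print(status.sense()['time']);print(hand_in())"
```

```text
19.15
the job is handed in; nothing more can be done
None
```

I packed the kit and handed it in at 19.15 s. The black chuck stands in the blue nest and was let go first. The red-knob bar then went across both saddles, knob up, bridging over the chuck. Each was lowered to a light contact of about 5 N before release, and the gripper was about 140 mm clear and touching nothing at hand-in.

- **Chuck:** after release the wrist view showed it upright inside the nest, within about 1 mm of the nest's centre.
- **Bar:** it lies between the cheeks of both saddles. Its yaw of -18.9° matches the tray's -19.0°, and it is within 0.4 mm of centre across the tray.
- **One disagreement, bar end to end:** in the final picture it came out 1.9 mm off centre. That view measured the saddles 118 mm apart instead of 120, so I trust it less. Against the tray centre found earlier, the bar is within about 0.3 mm, so I left it as it was.

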